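# Set out reagents from the block bath in order of use

## Task

The four reagent bottles stand in the block bath in today's order of use, counted from its control-panel end. Move them to the empty bench rack in the same order, one to a hole: the bottle nearest the control panel goes into the hole nearest the rack's grip tab, the next into the next hole, and so on. Leave all four standing upright on the rack's base plate, and do not tip any of them over on the way.

Things in the scene. Friction and masses are not known exactly. Their poses are not given: they have to be found in the camera images.
- bath: Block bath (fixed, cold): low grey housing 92 mm wide, four aluminium blocks in a row, control panel (display, black knob) at one end. Origin: on the worktop under the row's middle; z up, y along the row. Positions at y = -87, -29, 29, 87 mm, x = 0; panel at the -y end (y -200 to -120, knob top 61 mm high). Block undersides at z = 22 mm, tops 67 mm; side walls 48 mm high.
- rack: Empty rack (fixed), 70 x 244 mm: aluminium base plate (top at z = 5 mm) for the bottles to stand on; above it a white plate, z 20 to 25 mm, with four round 48 mm holes. Origin: underside, row's middle; z up, y along the row. Hole centres at y = -87, -29, 29, 87 mm, x = 0. Slotted grip tab at the -y end, to y = -165 mm. (Left of the work stands a microscope, 440 mm high: x 200 to 650, y 0 to 220 mm.)
- block_amber: Aluminium block 78 x 55 x 45 mm (fixed in one of the four positions of the bath), bored for and holding the tall amber dropper bottle: round well 37 mm across and 33 mm deep at its middle. Origin: centre of the block's underside; z up; the block's top is at 45 mm, the well's floor at 12 mm.
- block_white: Aluminium block 78 x 55 x 45 mm (fixed in one of the four positions of the bath), bored for and holding the white nozzle bottle: round well 29 mm across and 25 mm deep at its middle. Origin: centre of the block's underside; z up; the block's top is at 45 mm, the well's floor at 20 mm.
- block_oil: Aluminium block 78 x 55 x 45 mm (fixed in one of the four positions of the bath), bored for and holding the short dropper bottle: round well 31 mm across and 18 mm deep at its middle. Origin: centre of the block's underside; z up; the block's top is at 45 mm, the well's floor at 27 mm.
- block_vial: Aluminium block 78 x 55 x 45 mm (fixed in one of the four positions of the bath), bored for and holding the squat glass vial: round well 38 mm across and 16 mm deep at its middle. Origin: centre of the block's underside; z up; the block's top is at 45 mm, the well's floor at 29 mm.
- amber: Tall amber glass dropper bottle, the tallest of the four: 111 mm high; round body of 33 mm diameter up to about 68 mm, then a black dropper cap 21 mm across up to 90 mm and a rubber bulb. 70 to 120 g. Origin: centre of its underside; z up along the bottle. Grip the body above its well, 42 to 68 mm up.
- white: Slim white squeeze bottle with a pointed nozzle: 82 mm high; round body of 25 mm diameter up to 52 mm, then a tapering nozzle. 25 to 42 g. Origin: centre of its underside; z up along the bottle. Grip the body, 30 to 52 mm up.
- oil: Short amber dropper bottle with a black cap: 67 mm high; round body of 27 mm diameter up to 40 mm, then a cap of 18 mm diameter. 25 to 42 g. Origin: centre of its underside; z up along the bottle. Grip the body, 25 to 40 mm up.
- vial: Squat clear glass vial with a paper label and a silver crimp cap: 57 mm high; round body of 34 mm diameter up to 40 mm, then a short neck and a cap 25 mm across from 47 to 57 mm. 40 to 70 g. Origin: centre of its underside; z up along the bottle. Grip the body, 26 to 40 mm up.
Mind the look-alikes: they are no part of the job. Leave any blue look-alike of the vial alone.

How it is judged:
By the outcome, as a careful person would: the job done as asked, in the order asked, and still so for the second after the job is handed in, with the robot touching nothing.
It also fails if it takes over 90 s, if anything falls off the work surface, if the arm or the gripper's body presses on something with over 40 N, if the wrist force passes 120 N, or if a joint passes its speed limit or range.

## Robot

A 7-joint arm with a two-finger parallel gripper is mounted at the origin on a cart in front of the work surface, level with it; the furniture and walls round the work are solid. World frame = base frame: x ahead of the robot, y to its left, z up, the work surface at z = 0. Lengths are in m, angles in rad, forces in N, time in s.
With the tool pointing down it reaches from about 0.425 to 0.95 m from the base axis. Payload 4.7 kg.
Tool frame: the origin (TCP) lies at the very end of the fingers, on their centre line; the grasp point (between the pads) lies 19 mm behind it; x points along the fingers, y is the direction in which the jaws open and shut, and the axes are right-handed (so a half turn about x gives the same grasp; the last joint's range is limited). The gripper opens to 87 mm and grips with 3 to 60 N. Pads are 19 mm wide; open, the fingers measure 117 mm over their backs; the gripper's body (75 mm by 190 mm) begins 51 mm behind the grasp point.
Start: joints at [1.127, 0.469, -0.049, 1.532, 0.024, 1.141, -0.082], TCP at [0.272, -0.618, 0.223] pointing down, gripper open.
Joint ranges: [-2.59, 2.59], [-0.33, 1.99], [-1.39, 1.29], [0.1, 2.45], [-1.04, 4.18], [0.21, 1.99], [-2.66, 2.66]. Speed limits (rad/s): [2.57, 2.57, 3.14, 3.14, 3.14, 3.14, 3.14].

## Interface

Orientations are given as a unit quaternion [w, x, y, z].
In Python, from rig import sense, read_camera, camera_model, sign_off gives the robot as it stands.
- The arm moves only by the shell command python3 -m crank 'ROWS'. ROWS is JSON, a list that holds one entry, the list of rows, each a list of 7 numbers: the closure, from 0 (fully open) to 1 (shut), then the shift along the tool's x, y, z scaled (see below), then the turn, a rotation vector about the tool's x, y, z scaled (see below). In form: [[[grip, x, y, z, rx, ry, rz], ...]]. A call has exactly 8 rows; each row is the pose to reach, as a shift and turn from the pose measured when the call began, along the tool's axes at that moment, turning the shorter way round; what a row does not reach only later rows make up. The controller multiplies each number of a shift by 50 cm and each number of a turn by 2 pi rad. A row lasts 1/12 s, in which the tool goes at most 41.7 mm and 7.16 degrees, less where a joint would pass 70% of its speed; a pose out of reach is approached as far as the arm can. A call with a number of a shift or a turn outside -1 to 1 is refused whole. A call with a gripper value outside its range is refused whole. The fingers move at their own pace and stop on an object; the grip force is fixed at half the most. Time passes only in rows, so rows that repeat a pose let the fingers close, or fill a call up. It gives the time, the measured TCP pose, the force and the opening at its end, in the units of the state.
- sense(): the state, without advancing time (a new reading comes with each control period).
- read_camera(name): name is "side" or "top"; returns the picture (420x560x3 uint8, red, green, blue); there is no depth.
- camera_model(name): a dict with "intrinsics" (3x3 intrinsics, pixels), "distortion" ([k1, k2, p1, p2, k3] as OpenCV has them; the pictures are not rectified), "rvec" (rotation vector, rad) and "tvec" (3), from world to camera coordinates, as OpenCV has them. Camera axes: x right, y down, z forward; pixel columns grow to the right and rows downward; lengths in m; the calibration is good to about 2 mm. A picture is of the moment at which its call begins. camera_model takes no time and is no camera call.
- sign_off(): hands the job in, once; it reports no verdict.
The state is a dict: "time_s": time; "q": joint angles; "dq": joint speeds; "effort": joint torques, N m; "tcp_pos": TCP position; "tool_rot": TCP orientation; "ft_force": force on the tool from outside, world axes, zero at the start; "wrist_torque": the same for the moment, N m; "gripper_width": finger opening in m.
Only numpy, scipy, OpenCV 4.12 (cv2) and the standard library are available. Lean on these libraries where they do the work, as an engineer would, in place of code of your own. Each camera call takes 0.05 s, during which the arm holds its last target. There are 200 camera calls.

## Working session

There is one attempt and no reset: what is moved stays moved. The work goes in short steps, Python scripts to look and compute and a shell command to move; the robot and the scene stay as the last step left them, time stands still between calls to the robot, and variables do not carry over. Pictures are saved under pics/ and viewed, about 12 in all and at most 16, crops included, and the job is handed in when it is done.

```bash
mkdir -p pics; python3 - <<'E'
from rig import *
import cv2
for n in("side","top"):
    cv2.imwrite(f"pics/{n}0.png",read_camera(n)[:,:,::-1])
    print(n,camera_model(n))
print(sense())
E
```

```text
side {'intrinsics': array([[519.57584905,   0.        , 277.5315438 ],
       [  0.        , 519.57584905, 205.77861724],
       [  0.        ,   0.        ,   1.        ]]), 'distortion': array([-0.11391141,  0.        ,  0.        ,  0.        ,  0.        ]), 'rvec': array([ 0.28600819, -2.76203814,  1.23923901]), 'tvec': array([0.490438  , 0.3026204 , 0.60118096])}
top {'intrinsics': array([[445.91512029,   0.        , 279.57215433],
       [  0.        , 445.91512029, 215.10839841],
       [  0.        ,   0.        ,   1.        ]]), 'distortion': array([-0.12955069,  0.        ,  0.        ,  0.        ,  0.        ]), 'rvec': array([ 2.15769246, -2.1968521 ,  0.12082246]), 'tvec': array([-0.29356037,  0.59827378,  0.93792767])}
{'time_s': 0.1, 'q': array([ 1.12708585,  0.46936491, -0.04858411,  1.53356079,  0.02409559,
        1.141011  , -0.08229781]), 'dq': array([ 0.00106231, -0.00213046, -0.00123404, -0.00419501, -0.00160427,
       -0.00194595, -0.00067563]), 'effort': array([ 1.19299661e-03, -5.09171426e+01, -8.13949504e-02, -2.36828327e+01,
       -6.15830161e-02,  3.44899914e-02,  7.34132755e-05]), 'tcp_pos': array([ 0.27182706, -0.61726042,  0.22160736]), 'tool_rot': array([-0.14501154, -0.69180128, -0.14621867,  0.69210024]), 'ft_force': array([ 0.09914254, -0.06768567, -0.46960057]), 'wrist_torque': array([ 0.01325044, -0.05380707, -0.00971201]), 'gripper_width': 0.08702243468704571}
```

View pics/side0.png

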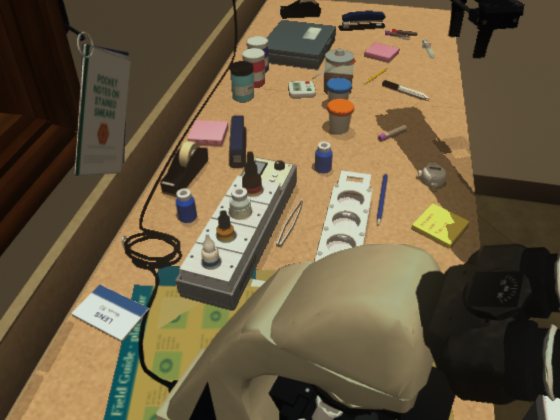

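View pics/top0.png

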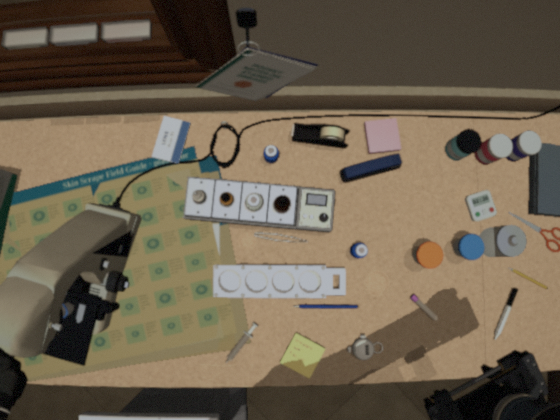

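The side view shows the bath (185–295, 160–300) with the panel at its far end (285,168). From the panel, the bottles stand at about (252,175), (239,203), (224,225) and (209,250). The rack is at (345,215), with its tab at the far end (353,178). In the top view the bath is at (260,203) with its panel on the right, and the rack is at (280,282) with its tab on the right.

Things that could be mistaken for the bottles: blue vials at side (323,158) and (186,206), top (360,250) and (271,154), plus the jars at top (429,254) and (470,246). The bottles I want are the four in the bath. I'll check them in a close crop.

```bash
python3 - <<'E'
import cv2,numpy as np
a=cv2.imread("pics/side0.png")[145:305,175:375]; b=cv2.imread("pics/top0.png")[165:310,175:375]
a=cv2.resize(a,None,fx=3.5,fy=3.5,interpolation=3)[:,:400*2]; b=cv2.resize(b,None,fx=4,fy=4,interpolation=3)
for im,f,x0,y0 in((a,3.5,175,145),(b,4,175,165)):
    for k in range(0,200,20):
        cv2.putText(im,str(x0+k),(int(k*f),10),0,.35,(0,255,0),1)
        cv2.putText(im,str(y0+k),(0,int(k*f)+4),0,.35,(0,255,0),1)
cv2.imwrite("pics/c1.png",a);cv2.imwrite("pics/c2.png",b)
E
```

```text
(no output)
```

View pics/c1.png

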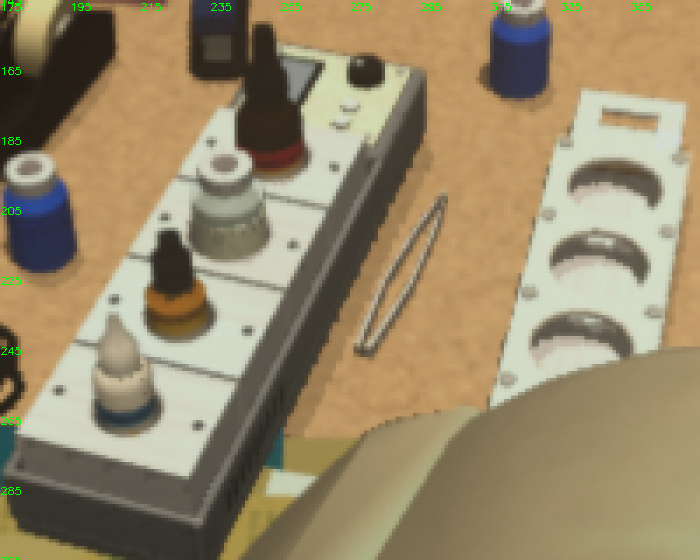

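View pics/c2.png

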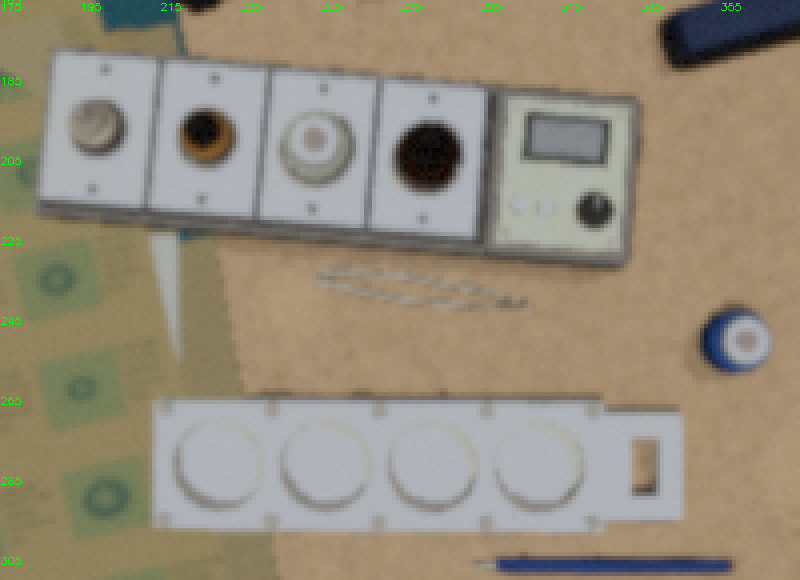

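Clear identification. From the panel the order is amber (side ≈ (252,172)), vial with silver cap (238,203), oil (226,226), white nozzle (210,252). The two blue vials are decoys. The rack tab with its slot is at top (337,282). Next I'll triangulate the screws for the heights and poses.

```bash
cat > h.py <<'E'
import numpy as np,cv2
from rig import *
def norm(n,uv):
    m=camera_model(n);return cv2.undistortPoints(np.array(uv,float).reshape(-1,1,2),m["intrinsics"],m["distortion"])[:,0],np.c_[cv2.Rodrigues(m["rvec"])[0],m["tvec"]]
def plane(n,uv,z):
    p,P=norm(n,uv);R,t=P[:,:3],P[:,3];d=np.c_[p,np.ones(len(p))]@R;c=-R.T@t
    return c+d*((z-c[2])/d[:,2])[:,None]
def tri(us,ut):
    a,A=norm("side",us);b,B=norm("top",ut);X=cv2.triangulatePoints(A,B,a.T,b.T);return (X[:3]/X[3]).T
def proj(n,X):
    m=camera_model(n);return cv2.projectPoints(np.array(X,float),m["rvec"],m["tvec"],m["intrinsics"],m["distortion"])[0][:,0]
E
python3 - <<'E'
from h import *
np.set_printoptions(precision=4,suppress=True)
S=lambda L:(np.array(L)+.5)/3.5-.5+[175,145]
T=lambda L:(np.array(L)+.5)/4-.5+[175,165]
print("bath z",tri(S([(335,166),(292,243),(165,216),(247,330),(113,299),(197,425),(58,390)]),T([(423,218),(312,208),(323,89),(202,199),(214,79),(93,189),(105,70)])))
print("rack z",tri(S([(566,140),(679,157),(548,213),(666,230),(529,291),(654,311)]),T([(593,409),(593,522),(487,410),(486,522),(379,410),(378,522)])))
def fit(P,Y):
    A=np.c_[Y,np.ones(len(Y))];k=np.linalg.lstsq(A,P[:,:2],rcond=None)[0]
    o,d=k[1],k[0];print("origin",o,"scale",np.linalg.norm(d),"ydir",d/np.linalg.norm(d),"yaw deg",np.degrees(np.arctan2(-d[0],d[1])),"res",np.abs(A@k-P[:,:2]).max());d=d/np.linalg.norm(d)
    return [o+d*y for y in(-.087,-.029,.029,.087)]
ys=[-.087,-.029,.029,.087]
b=plane("top",T([(433,98),(423,218),(323,89),(312,208),(214,79),(202,199),(105,70),(93,189)]),.067)
print(np.array(fit(b,np.repeat(ys,2))))
r=plane("top",T([(593,409),(593,522),(487,410),(486,522),(379,410),(378,522),(272,409),(272,521),(166,408),(165,520)]),.025)
print(np.array(fit(r,np.repeat([-.116,-.058,0,.058,.116],2))))
# bottle tops
print("bottle tops",tri(S([(263,26),(223,160),(167,232),(112,318)]),T([(428,147),(316,141),(203,131),(99,121)])))
from scipy.spatial.transform import Rotation as Ro
w=sense()["tool_rot"];print(Ro.from_quat(w,scalar_first=True).as_matrix())
E
```

```text
bath z [[ 0.58   -0.3054  0.0694]
 [ 0.5866 -0.2476  0.0699]
 [ 0.6493 -0.2541  0.0698]
 [ 0.5926 -0.1901  0.0689]
 [ 0.656  -0.1967  0.0692]
 [ 0.5989 -0.1327  0.0683]
 [ 0.6619 -0.1391  0.0692]]
rack z [[ 0.4779 -0.3959  0.0291]
 [ 0.4179 -0.3944  0.0285]
 [ 0.479  -0.3386  0.0277]
 [ 0.4194 -0.3367  0.0283]
 [ 0.4802 -0.2803  0.0284]
 [ 0.4202 -0.2787  0.0281]]
origin [ 0.6216 -0.222 ] scale 0.9988278276105925 ydir [0.1045 0.9945] yaw deg -6.000317306737607 res 0.03175562788513453
[[ 0.6125 -0.3085]
 [ 0.6186 -0.2508]
 [ 0.6247 -0.1932]
 [ 0.6307 -0.1355]]
origin [ 0.4508 -0.2797] scale 0.9980008495290904 ydir [0.022  0.9998] yaw deg -1.2614647816305464 res 0.03067184502030096
[[ 0.4489 -0.3667]
 [ 0.4502 -0.3087]
 [ 0.4515 -0.2507]
 [ 0.4527 -0.1928]]
bottle tops [[ 0.6096 -0.3068  0.1468]
 [ 0.617  -0.2517  0.111 ]
 [ 0.6241 -0.1954  0.116 ]
 [ 0.631  -0.1428  0.1143]]
[[-0.0008  0.403  -0.9152]
 [ 0.0016 -0.9152 -0.403 ]
 [-1.     -0.0018  0.0001]]
```

Both poses agree between the two methods. The fixed-plane fit and the triangulation match to 1 mm in xy, with heights within 2.5 mm of the text. A single tool yaw along the bath's x axis (jaws across the row) serves both stations. First move: above amber.

```bash
python3 -m crank '[[[0,0,-0.29,-0.87,-0.167,0,0],[0,0,-0.29,-0.87,-0.167,0,0],[0,0,-0.29,-0.87,-0.167,0,0],[0,0,-0.29,-0.87,-0.167,0,0],[0,0,-0.29,-0.87,-0.167,0,0],[0,0,-0.29,-0.87,-0.167,0,0],[0,0,-0.29,-0.87,-0.167,0,0],[0,0,-0.29,-0.87,-0.167,0,0]]]'
cat >> h.py <<'E'
from scipy.spatial.transform import Rotation as Ro
WB=[(.6125,-.3085),(.6186,-.2508),(.6247,-.1932),(.6307,-.1355)]
RK=[(.4489,-.3667),(.4502,-.3087),(.4515,-.2507),(.4527,-.1928)]
def to(x,y,z,yaw=-6.0):
    s=sense();R=Ro.from_quat(s["tool_rot"],scalar_first=True)
    a=np.radians(yaw);ty=np.array([np.cos(a),np.sin(a),0]);tx=np.array([0,0,-1.]);G=Ro.from_matrix(np.c_[tx,ty,np.cross(tx,ty)])
    print("t",round(s["time_s"],2),"shift",np.round(R.inv().apply(np.array([x,y,z])-s["tcp_pos"])/.5,3),"turn",np.round((R.inv()*G).as_rotvec()/(2*np.pi),4),"tcp",np.round(s["tcp_pos"],4),"w",round(s["gripper_width"],4),"F",np.round(s["ft_force"],1))
E
python3 -c "
from h import *
to(*WB[0],.19)"
```

```text
time_s: 0.77
tcp_pos: [0.5196, -0.3919, 0.2217]
tool_rot: [0.46, 0.536, 0.462, -0.536]
ft_force: [0.5, -0.1, -0.2]
gripper_width: 0.0872
t 0.77 shift [ 0.064  0.159 -0.193] turn [-0.0072 -0.0002  0.0002] tcp [ 0.5196 -0.3919  0.2217] w 0.0872 F [ 0.5 -0.1 -0.2]
```

```bash
python3 -m crank '[[[0,0.04,0.159,-0.193,-0.007,0,0],[0,0.064,0.159,-0.193,-0.007,0,0],[0,0.064,0.159,-0.193,-0.007,0,0],[0,0.064,0.159,-0.193,-0.007,0,0],[0,0.064,0.159,-0.193,-0.007,0,0],[0,0.064,0.159,-0.193,-0.007,0,0],[0,0.064,0.159,-0.193,-0.007,0,0],[0,0.064,0.159,-0.193,-0.007,0,0]]]'
python3 - <<'E'
from h import *
to(*WB[0],.08)
im=read_camera("side")[:,:,::-1];cv2.imwrite("pics/s1.png",cv2.resize(im[60:300,150:450],None,fx=2.6,fy=2.5,interpolation=3))
E
```

```text
time_s: 1.43
tcp_pos: [0.6113, -0.3109, 0.1902]
tool_rot: [-0.471, -0.526, -0.472, 0.527]
ft_force: [0.4, -0.1, 0.5]
gripper_width: 0.0871
t 1.43 shift [ 0.22   0.002 -0.005] turn [-0.0008 -0.      0.0003] tcp [ 0.6113 -0.3109  0.1902] w 0.0871 F [ 0.4 -0.1  0.5]
```

View pics/s1.png

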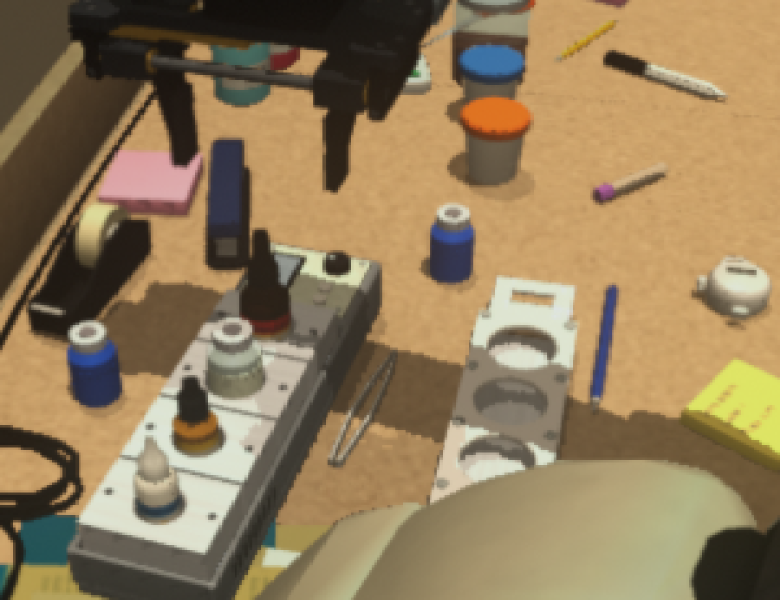

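The open fingers (tips at crop (185,162) and (335,187)) straddle the amber bottle (262,280), aligned across the row. Descend, close and lift.

```bash
python3 -m crank '[[[0,0.06,0.002,-0.005,0,0,0],[0,0.12,0.002,-0.005,0,0,0],[0,0.17,0.002,-0.005,0,0,0],[0,0.2,0.002,-0.005,0,0,0],[0,0.22,0.002,-0.005,0,0,0],[0,0.22,0.002,-0.005,0,0,0],[0,0.22,0.002,-0.005,0,0,0],[0,0.22,0.002,-0.005,0,0,0]]]' && python3 -m crank '[[[1,0,0,0,0,0,0],[1,0,0,0,0,0,0],[1,0,0,0,0,0,0],[1,0,0,0,0,0,0],[1,0,0,0,0,0,0],[1,0,0,0,0,0,0],[1,0,0,0,0,0,0],[1,0,0,0,0,0,0]]]'; python3 -c "
from h import *
to(*WB[0],.16)"
```

```text
time_s: 2.15
tcp_pos: [0.6135, -0.3089, 0.082]
tool_rot: [0.472, 0.527, 0.471, -0.527]
ft_force: [-0.2, -0.4, 0.4]
gripper_width: 0.0872
time_s: 2.82
tcp_pos: [0.6135, -0.3089, 0.0819]
tool_rot: [0.472, 0.527, 0.471, -0.527]
ft_force: [-1.4, -0.0, -0.6]
gripper_width: 0.0416
t 2.82 shift [-0.156 -0.002 -0.001] turn [-0.0008  0.0001 -0.0002] tcp [ 0.6135 -0.3089  0.0819] w 0.0416 F [-1.4 -0.  -0.6]
```

```bash
python3 -m crank '[[[1,0,0,0,0,0,0],[1,0,0,0,0,0,0],[1,0,0,0,0,0,0],[1,-0.02,0,0,0,0,0],[1,-0.06,0,0,0,0,0],[1,-0.11,0,0,0,0,0],[1,-0.16,0,0,0,0,0],[1,-0.16,0,0,0,0,0]]]'; python3 -c "
from h import *
to(*RK[0],.16);to(*RK[0],.052)"
```

```text
time_s: 3.48
tcp_pos: [0.6167, -0.3098, 0.1685]
tool_rot: [0.476, 0.529, 0.468, -0.525]
ft_force: [1.6, -0.4, -0.2]
gripper_width: 0.032
t 3.48 shift [ 0.014 -0.321  0.15 ] turn [-0.0009  0.0006 -0.0018] tcp [ 0.6167 -0.3098  0.1685] w 0.032 F [ 1.6 -0.4 -0.2]
t 3.48 shift [ 0.23  -0.324  0.149] turn [-0.0009  0.0006 -0.0018] tcp [ 0.6167 -0.3098  0.1685] w 0.032 F [ 1.6 -0.4 -0.2]
```

```bash
python3 -m crank '[[[1,0,-0.04,0.018,0,0,0],[1,0.005,-0.1,0.046,0,0,0],[1,0.01,-0.16,0.075,0,0,0],[1,0.014,-0.22,0.103,0,0,0],[1,0.014,-0.27,0.127,0,0,0],[1,0.014,-0.305,0.143,0,0,0],[1,0.014,-0.321,0.15,0,0,-0.001],[1,0.014,-0.321,0.15,0,0,-0.002]]]'; python3 - <<'E'
from h import *
to(*RK[0],.055)
im=read_camera("side")[:,:,::-1];cv2.imwrite("pics/s2.png",cv2.resize(im[60:300,150:450],None,fx=2.6,fy=2.5,interpolation=3))
E
```

```text
time_s: 4.15
tcp_pos: [0.4467, -0.3681, 0.16]
tool_rot: [-0.471, -0.526, -0.471, 0.529]
ft_force: [-0.1, 0.6, -1.2]
gripper_width: 0.0319
t 4.15 shift [ 0.21   0.005 -0.004] turn [-0.0014  0.0007  0.0005] tcp [ 0.4467 -0.3681  0.16  ] w 0.0319 F [-0.1  0.6 -1.2]
```

View pics/s2.png

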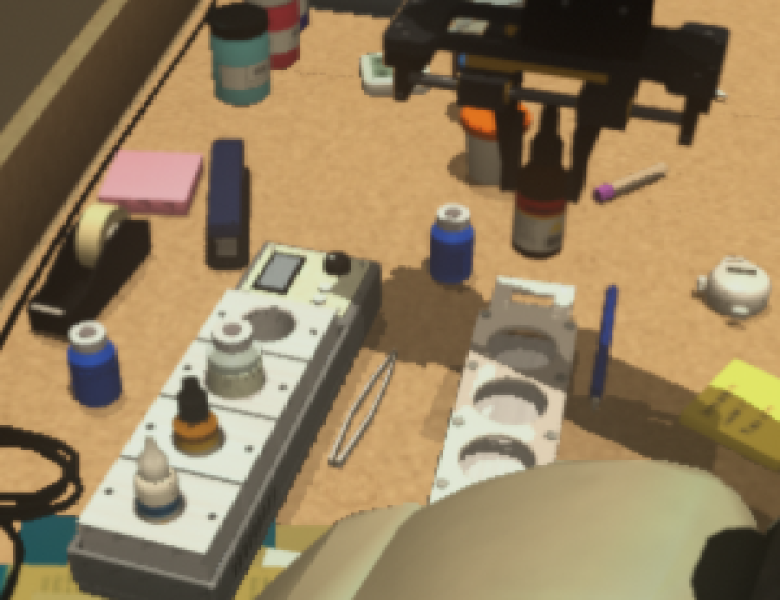

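Amber hangs upright between the fingers, bottom at crop (538,250), above hole 1 (522,350). Lowering.

```bash
python3 -m crank '[[[1,0.04,0.005,-0.004,-0.001,0,0],[1,0.09,0.005,-0.004,-0.001,0,0],[1,0.13,0.005,-0.004,-0.001,0,0],[1,0.16,0.005,-0.004,-0.001,0,0],[1,0.185,0.005,-0.004,-0.001,0,0],[1,0.2,0.005,-0.004,-0.001,0,0],[1,0.208,0.005,-0.004,-0.001,0,0],[1,0.21,0.005,-0.004,-0.001,0,0]]]'; python3 -c "
from h import *
to(*RK[0],.053)"
```

```text
time_s: 4.87
tcp_pos: [0.4526, -0.3651, 0.0548]
tool_rot: [-0.474, -0.524, -0.473, 0.526]
ft_force: [-0.9, -0.0, -0.7]
gripper_width: 0.0319
t 4.87 shift [ 0.004 -0.007  0.004] turn [0.0001 0.0005 0.0001] tcp [ 0.4526 -0.3651  0.0548] w 0.0319 F [-0.9 -0.  -0.7]
```

```bash
python3 -m crank '[[[1,0,-0.005,0.003,0,0,0],[1,0.002,-0.005,0.003,0,0,0],[1,0.004,-0.005,0.003,0,0,0],[1,0.006,-0.005,0.003,0,0,0],[1,0.007,-0.005,0.003,0,0,0],[1,0.007,-0.005,0.003,0,0,0],[1,0.007,-0.005,0.003,0,0,0],[1,0.007,-0.005,0.003,0,0,0]]]'; python3 - <<'E'
from h import *
to(*RK[0],.053)
im=read_camera("side")[:,:,::-1];cv2.imwrite("pics/s3.png",cv2.resize(im[130:270,290:430],None,fx=4,fy=4,interpolation=3))
E
```

```text
time_s: 5.53
tcp_pos: [0.4502, -0.367, 0.0527]
tool_rot: [-0.474, -0.524, -0.472, 0.527]
ft_force: [-1.4, -0.6, 5.2]
gripper_width: 0.032
t 5.53 shift [-0.001 -0.003 -0.   ] turn [ 0.0001  0.0007 -0.    ] tcp [ 0.4502 -0.367   0.0527] w 0.032 F [-1.4 -0.6  5.2]
```

View pics/s3.png

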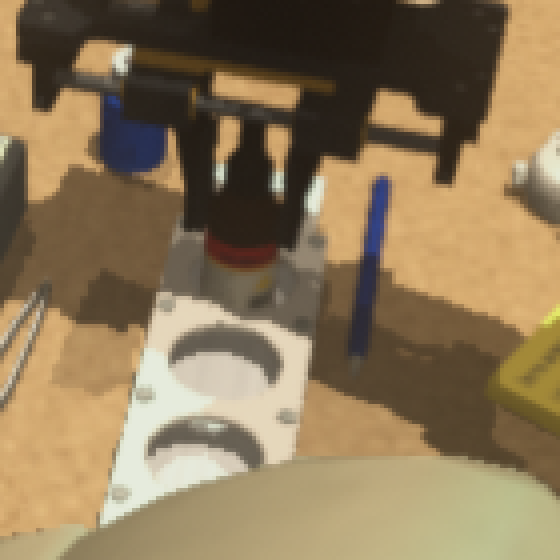

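Amber stands in hole 1 (crop (240,280)) with 5 N contact at the expected height. Release and rise.

```bash
python3 -m crank '[[[0,0,0,0,0,0,0],[0,0,0,0,0,0,0],[0,0,0,0,0,0,0],[0,0,0,0,0,0,0],[0,0,0,0,0,0,0],[0,-0.01,0,0,0,0,0],[0,-0.05,0,0,0,0,0],[0,-0.12,0,0,0,0,0]]]'; python3 -m crank '[[[0,-0.08,0,0,0,0,0],[0,-0.16,0.0,0,0,0,0],[0,-0.16,0.06,-0.03,0,0,0],[0,-0.16,0.12,-0.08,0,0,0],[0,-0.16,0.2,-0.14,0,0,0],[0,-0.16,0.25,-0.18,0,0,0],[0,-0.16,0.28,-0.2,0,0,0],[0,-0.16,0.28,-0.2,0,0,0]]]'; python3 -c "
from h import *
to(*WB[1],.19);to(*WB[1],.073)"
```

```text
time_s: 6.25
tcp_pos: [0.4479, -0.3652, 0.1102]
tool_rot: [-0.472, -0.524, -0.475, 0.527]
ft_force: [0.4, -0.8, -0.1]
gripper_width: 0.0775
time_s: 6.92
tcp_pos: [0.6026, -0.2746, 0.1894]
tool_rot: [0.474, 0.523, 0.477, -0.523]
ft_force: [0.4, -0.8, 0.0]
gripper_width: 0.0872
t 6.92 shift [-0.001  0.027 -0.05 ] turn [ 0.0014 -0.0006  0.0006] tcp [ 0.6026 -0.2746  0.1894] w 0.0872 F [ 0.4 -0.8  0. ]
t 6.92 shift [ 0.233  0.028 -0.05 ] turn [ 0.0014 -0.0006  0.0006] tcp [ 0.6026 -0.2746  0.1894] w 0.0872 F [ 0.4 -0.8  0. ]
```

```bash
python3 -m crank '[[[0,0,0.015,-0.025,0.001,0,0],[0,0,0.028,-0.05,0.001,0,0],[0,0,0.028,-0.05,0.001,0,0],[0,0.04,0.028,-0.05,0.001,0,0],[0,0.09,0.028,-0.05,0.001,0,0],[0,0.12,0.028,-0.05,0.001,0,0],[0,0.14,0.028,-0.05,0.001,0,0],[0,0.14,0.028,-0.05,0.001,0,0]]]'; python3 - <<'E'
from h import *
to(*WB[1],.073)
im=read_camera("side")[:,:,::-1];cv2.imwrite("pics/s4.png",cv2.resize(im[120:270,180:400],None,fx=3.5,fy=3.5,interpolation=3))
E
```

```text
time_s: 7.58
tcp_pos: [0.6165, -0.2514, 0.1172]
tool_rot: [-0.47, -0.524, -0.477, 0.526]
ft_force: [-0.3, -0.7, -0.7]
gripper_width: 0.0868
t 7.58 shift [ 0.088  0.005 -0.001] turn [ 0.0003 -0.0006  0.0013] tcp [ 0.6165 -0.2514  0.1172] w 0.0868 F [-0.3 -0.7 -0.7]
```

View pics/s4.png

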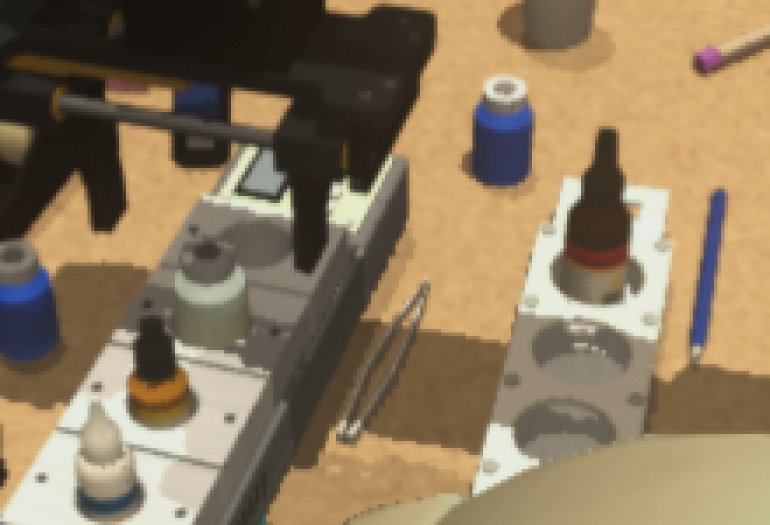

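Amber stands upright in hole 1 (crop (598,240)). The open fingers ((108,220) and (308,260)) straddle the vial (210,285).

```bash
python3 -m crank '[[[0,0.03,0.003,-0.001,0,0,0.001],[0,0.055,0.004,-0.001,0,0,0.001],[0,0.075,0.004,-0.001,0,0,0.001],[0,0.085,0.004,-0.001,0,0,0.001],[0,0.088,0.004,-0.001,0,0,0.001],[0,0.088,0.004,-0.001,0,0,0.001],[0,0.088,0.004,-0.001,0,0,0.001],[0.3,0.088,0.004,-0.001,0,0,0.001]]]'; python3 -m crank '[[[1,0,0,0,0,0,0],[1,0,0,0,0,0,0],[1,0,0,0,0,0,0],[1,0,0,0,0,0,0],[1,0,0,0,0,0,0],[1,0,0,0,0,0,0],[1,0,0,0,0,0,0],[1,0,0,0,0,0,0]]]'; python3 -m crank '[[[1,0,0,0,0,0,0],[1,0,0,0,0,0,0],[1,0,0,0,0,0,0],[1,-0.02,0,0,0,0,0],[1,-0.06,0,0,0,0,0],[1,-0.1,0,0,0,0,0],[1,-0.12,0,0,0,0,0],[1,-0.13,0,0,0,0,0]]]';python3 -c "
from h import *
to(*RK[1],.14);"
```

```text
time_s: 8.3
tcp_pos: [0.62, -0.251, 0.0755]
tool_rot: [0.473, 0.526, 0.474, -0.524]
ft_force: [0.4, 0.2, 0.7]
gripper_width: 0.0845
time_s: 8.97
tcp_pos: [0.6199, -0.251, 0.0755]
tool_rot: [0.473, 0.526, 0.474, -0.524]
ft_force: [-1.5, -0.3, 0.0]
gripper_width: 0.0354
time_s: 9.63
tcp_pos: [0.6209, -0.2514, 0.143]
tool_rot: [0.474, 0.527, 0.473, -0.523]
ft_force: [-0.1, -0.6, -0.1]
gripper_width: 0.033
t 9.63 shift [ 0.004 -0.328  0.149] turn [ 0.0003 -0.0004 -0.0008] tcp [ 0.6209 -0.2514  0.143 ] w 0.033 F [-0.1 -0.6 -0.1]
```

```bash
python3 -m crank '[[[1,0,-0.04,0.018,0,0,0],[1,0,-0.1,0.046,0,0,0],[1,0,-0.16,0.075,0,0,0],[1,0,-0.22,0.103,0,0,0],[1,0.004,-0.27,0.125,0,0,0],[1,0.004,-0.31,0.142,0,0,0],[1,0.004,-0.328,0.149,0,0,-0.001],[1,0.004,-0.328,0.149,0,0,-0.001]]]'; python3 - <<'E'
from h import *
to(*RK[1],.033)
im=read_camera("side")[:,:,::-1];cv2.imwrite("pics/s5.png",cv2.resize(im[100:270,200:420],None,fx=3.5,fy=3.5,interpolation=3))
E
```

```text
time_s: 10.3
tcp_pos: [0.4479, -0.3098, 0.1397]
tool_rot: [-0.471, -0.526, -0.474, 0.526]
ft_force: [-0.4, -0.6, 0.3]
gripper_width: 0.0332
t 10.3 shift [ 0.213  0.005 -0.002] turn [-0.0002 -0.0003  0.0005] tcp [ 0.4479 -0.3098  0.1397] w 0.0332 F [-0.4 -0.6  0.3]
```

View pics/s5.png

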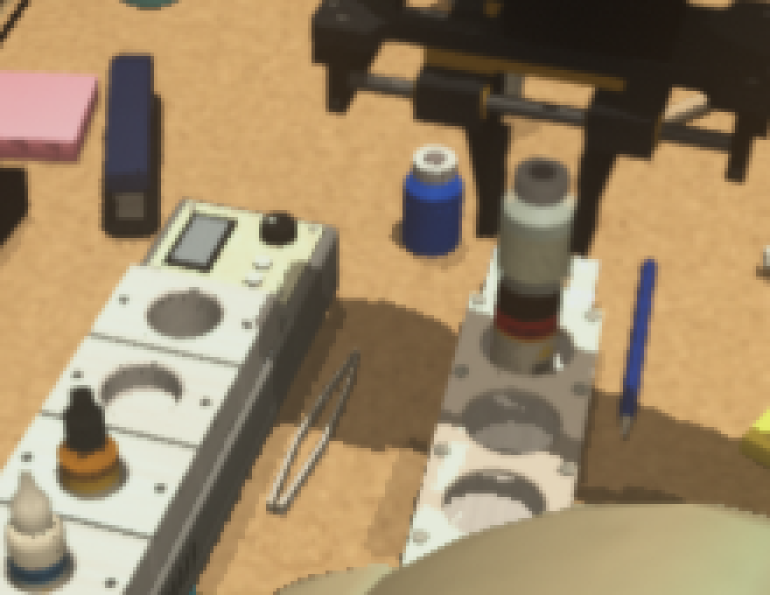

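The vial is held upright (crop (540,220)) above hole 2 (512,420). Amber is still standing. Lower.

```bash
python3 -m crank '[[[1,0.04,0.002,-0.002,0,0,0],[1,0.09,0.002,-0.002,0,0,0],[1,0.13,0.002,-0.002,0,0,0],[1,0.165,0.002,-0.002,0,0,0],[1,0.19,0.002,-0.002,0,0,0],[1,0.205,0.002,-0.002,0,0,0],[1,0.213,0.002,-0.002,0,0,0],[1,0.213,0.002,-0.002,0,0,0]]]'; python3 -c "
from h import *
to(*RK[1],.029)"
```

```text
time_s: 11.02
tcp_pos: [0.4518, -0.3073, 0.0331]
tool_rot: [0.473, 0.526, 0.475, -0.525]
ft_force: [0.9, 0.5, 0.5]
gripper_width: 0.0334
t 11.02 shift [ 0.008 -0.003  0.003] turn [ 0.0002 -0.0005  0.0001] tcp [ 0.4518 -0.3073  0.0331] w 0.0334 F [0.9 0.5 0.5]
```

```bash
python3 -m crank '[[[1,0,-0.003,0.002,0,0,0],[1,0.003,-0.003,0.002,0,0,0],[1,0.005,-0.003,0.002,0,0,0],[1,0.007,-0.003,0.002,0,0,0],[1,0.009,-0.003,0.002,0,0,0],[1,0.009,-0.003,0.002,0,0,0],[1,0.009,-0.003,0.002,0,0,0],[1,0.009,-0.003,0.002,0,0,0]]]'; python3 -c "
from h import *
to(*RK[1],.029)"
```

```text
time_s: 11.68
tcp_pos: [0.4505, -0.3084, 0.0294]
tool_rot: [0.473, 0.526, 0.474, -0.525]
ft_force: [-2.0, 0.2, 5.8]
gripper_width: 0.0332
t 11.68 shift [ 0.001 -0.001  0.001] turn [ 0.0002 -0.0004  0.    ] tcp [ 0.4505 -0.3084  0.0294] w 0.0332 F [-2.   0.2  5.8]
```

Contact at the predicted height. Release, rise and go to the oil bottle.

```bash
python3 -m crank '[[[0,0,0,0,0,0,0],[0,0,0,0,0,0,0],[0,0,0,0,0,0,0],[0,0,0,0,0,0,0],[0,0,0,0,0,0,0],[0,-0.01,0,0,0,0,0],[0,-0.05,0,0,0,0,0],[0,-0.12,0,0,0,0,0]]]'; python3 -m crank '[[[0,-0.08,0,0,0,0,0],[0,-0.16,0.0,0,0,0,0],[0,-0.2,0.06,-0.04,0,0,0],[0,-0.2,0.12,-0.1,0,0,0],[0,-0.2,0.2,-0.16,0,0,0],[0,-0.2,0.27,-0.21,0,0,0],[0,-0.2,0.31,-0.25,0,0,0],[0,-0.2,0.32,-0.26,0,0,0]]]'; python3 - <<'E'
from h import *
to(*WB[2],.19);to(*WB[2],.13)
im=read_camera("side")[:,:,::-1];cv2.imwrite("pics/s6.png",cv2.resize(im[120:290,180:400],None,fx=3.5,fy=3.5,interpolation=3))
E
```

```text
time_s: 12.35
tcp_pos: [0.448, -0.3071, 0.0872]
tool_rot: [-0.47, -0.525, -0.477, 0.525]
ft_force: [-0.3, -1.4, -0.2]
gripper_width: 0.0786
time_s: 13.02
tcp_pos: [0.6264, -0.1876, 0.1874]
tool_rot: [0.472, 0.525, 0.479, -0.521]
ft_force: [0.0, 0.5, 1.1]
gripper_width: 0.0869
t 13.02 shift [-0.005 -0.002  0.011] turn [ 0.0016 -0.0018  0.0005] tcp [ 0.6264 -0.1876  0.1874] w 0.0869 F [0.  0.5 1.1]
t 13.02 shift [ 0.115 -0.002  0.013] turn [ 0.0016 -0.0018  0.0005] tcp [ 0.6264 -0.1876  0.1874] w 0.0869 F [0.  0.5 1.1]
```

View pics/s6.png

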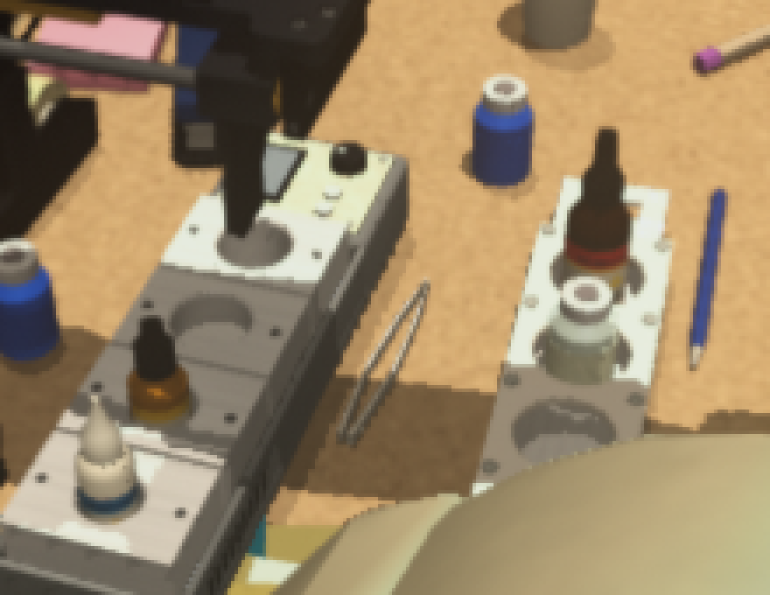

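Vial stands in hole 2 (crop (583,345)) and amber in hole 1 (598,230). Descend on oil.

```bash
python3 -m crank '[[[0,0,-0.002,0.007,0.001,-0.002,0],[0,0,-0.002,0.013,0.001,-0.002,0],[0,0.02,-0.002,0.013,0.001,-0.002,0],[0,0.05,-0.002,0.013,0.001,-0.002,0],[0,0.08,-0.002,0.013,0.001,-0.002,0],[0,0.105,-0.002,0.013,0.001,-0.002,0],[0,0.115,-0.002,0.013,0.001,-0.002,0],[0,0.115,-0.002,0.013,0.001,-0.002,0]]]'; python3 -c "
from h import *
to(*WB[2],.073)"
```

```text
time_s: 13.73
tcp_pos: [0.6214, -0.1955, 0.1276]
tool_rot: [-0.472, -0.522, -0.475, 0.527]
ft_force: [-0.6, 0.6, 0.4]
gripper_width: 0.0873
t 13.73 shift [ 0.109  0.007 -0.005] turn [0.0003 0.0003 0.0013] tcp [ 0.6214 -0.1955  0.1276] w 0.0873 F [-0.6  0.6  0.4]
```

```bash
python3 -m crank '[[[0,0.03,0.003,-0.004,0,0,0.001],[0,0.06,0.005,-0.004,0,0,0.001],[0,0.085,0.005,-0.004,0,0,0.001],[0,0.1,0.005,-0.004,0,0,0.001],[0,0.107,0.005,-0.004,0,0,0.001],[0,0.107,0.005,-0.004,0,0,0.001],[0,0.107,0.005,-0.004,0,0,0.001],[0.3,0.107,0.005,-0.004,0,0,0.001]]]'; python3 -m crank '[[[1,0,0,0,0,0,0],[1,0,0,0,0,0,0],[1,0,0,0,0,0,0],[1,0,0,0,0,0,0],[1,0,0,0,0,0,0],[1,0,0,0,0,0,0],[1,0,0,0,0,0,0],[1,0,0,0,0,0,0]]]'; python3 -m crank '[[[1,0,0,0,0,0,0],[1,0,0,0,0,0,0],[1,0,0,0,0,0,0],[1,0,0,0,0,0,0],[1,-0.03,0,0,0,0,0],[1,-0.08,0,0,0,0,0],[1,-0.12,0,0,0,0,0],[1,-0.13,0,0,0,0,0]]]';python3 -c "
from h import *
to(*RK[2],.14);"
```

```text
time_s: 14.4
tcp_pos: [0.6243, -0.1939, 0.075]
tool_rot: [-0.474, -0.524, -0.473, 0.526]
ft_force: [0.4, -0.1, 0.3]
gripper_width: 0.0846
time_s: 15.07
tcp_pos: [0.6243, -0.1939, 0.075]
tool_rot: [-0.474, -0.524, -0.473, 0.526]
ft_force: [0.6, -0.2, 0.4]
gripper_width: 0.0346
time_s: 15.73
tcp_pos: [0.6264, -0.1939, 0.1435]
tool_rot: [0.476, 0.525, 0.471, -0.525]
ft_force: [0.3, -0.3, 0.7]
gripper_width: 0.0253
t 15.73 shift [ 0.006 -0.336  0.149] turn [ 0.0003  0.0005 -0.0009] tcp [ 0.6264 -0.1939  0.1435] w 0.0253 F [ 0.3 -0.3  0.7]
```

```bash
python3 -m crank '[[[1,0,-0.04,0.018,0,0,0],[1,0,-0.1,0.046,0,0,0],[1,0,-0.16,0.075,0,0,0],[1,0,-0.22,0.103,0,0,0],[1,0.004,-0.27,0.125,0,0,0],[1,0.006,-0.31,0.142,0,0,0],[1,0.006,-0.333,0.149,0,0,-0.001],[1,0.006,-0.333,0.149,0,0,-0.001]]]'; python3 - <<'E'
from h import *
to(*RK[2],.035)
im=read_camera("side")[:,:,::-1];cv2.imwrite("pics/s7.png",cv2.resize(im[100:270,200:420],None,fx=3.5,fy=3.5,interpolation=3))
E
```

```text
time_s: 16.4
tcp_pos: [0.4504, -0.2518, 0.1393]
tool_rot: [-0.473, -0.524, -0.473, 0.528]
ft_force: [-0.4, 0.3, 0.0]
gripper_width: 0.025
t 16.4 shift [ 0.209  0.003 -0.003] turn [-0.0002  0.0006  0.0006] tcp [ 0.4504 -0.2518  0.1393] w 0.025 F [-0.4  0.3  0. ]
```

View pics/s7.png

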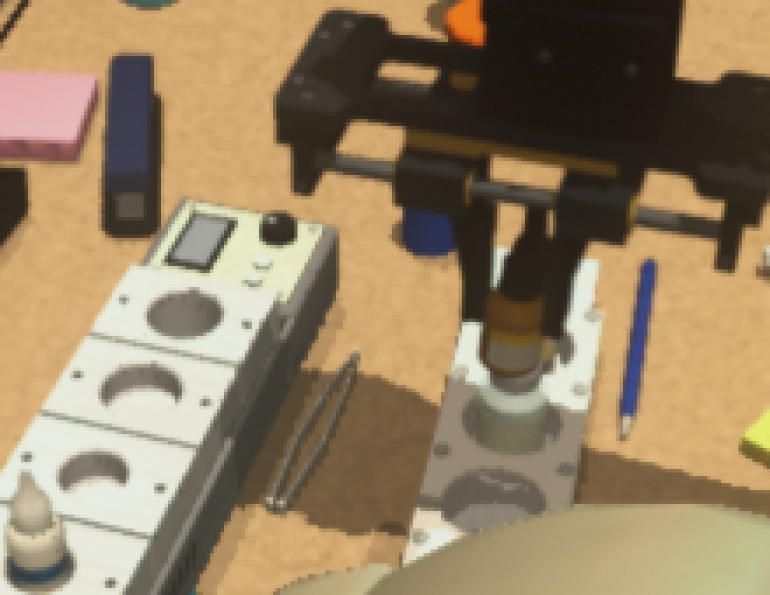

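The oil bottle is held (body crop (513,335), cap (525,265)), leaning a few degrees at most. The vial is in place below (505,410). Lower gently and watch the force.

```bash
python3 -m crank '[[[1,0.04,0.001,-0.003,0,0,0],[1,0.09,0.001,-0.003,0,0,0],[1,0.13,0.001,-0.003,0,0,0],[1,0.165,0.001,-0.003,0,0,0],[1,0.19,0.001,-0.003,0,0,0],[1,0.203,0.001,-0.003,0,0,0],[1,0.208,0.001,-0.003,0,0,0],[1,0.208,0.001,-0.003,0,0,0]]]'; python3 -m crank '[[[1,0,-0.003,0.002,0,0,0],[1,0.001,-0.003,0.002,0,0,0],[1,0.002,-0.003,0.002,0,0,0],[1,0.003,-0.003,0.002,0,0,0],[1,0.004,-0.003,0.002,0,0,0],[1,0.005,-0.003,0.002,0,0,0],[1,0.005,-0.003,0.002,0,0,0],[1,0.005,-0.003,0.002,0,0,0]]]'; python3 -c "
from h import *
to(*RK[2],.031)"
```

```text
time_s: 17.12
tcp_pos: [0.4546, -0.2493, 0.0355]
tool_rot: [-0.474, -0.524, -0.473, 0.526]
ft_force: [0.5, -0.1, -0.8]
gripper_width: 0.0253
time_s: 17.78
tcp_pos: [0.4529, -0.2502, 0.033]
tool_rot: [-0.474, -0.524, -0.473, 0.526]
ft_force: [-0.1, -0.5, 0.3]
gripper_width: 0.0252
t 17.78 shift [ 0.004 -0.003  0.001] turn [0.0003 0.0004 0.0001] tcp [ 0.4529 -0.2502  0.033 ] w 0.0252 F [-0.1 -0.5  0.3]
```

```bash
python3 -m crank '[[[1,0.001,-0.003,0.001,0,0,0],[1,0.002,-0.003,0.001,0,0,0],[1,0.003,-0.003,0.001,0,0,0],[1,0.004,-0.003,0.001,0,0,0],[1,0.005,-0.003,0.001,0,0,0],[1,0.006,-0.003,0.001,0,0,0],[1,0.006,-0.003,0.001,0,0,0],[1,0.006,-0.003,0.001,0,0,0]]]'; python3 -c "
from h import *
to(*RK[2],.031)"
```

```text
time_s: 18.45
tcp_pos: [0.4515, -0.2507, 0.0306]
tool_rot: [-0.474, -0.524, -0.473, 0.526]
ft_force: [-2.1, -0.2, 7.4]
gripper_width: 0.0252
t 18.45 shift [-0.001  0.    -0.   ] turn [0.0003 0.0005 0.0001] tcp [ 0.4515 -0.2507  0.0306] w 0.0252 F [-2.1 -0.2  7.4]
```

Contact at the expected height. Release, rise and go to the white bottle.

```bash
python3 -m crank '[[[0,0,0,0,0,0,0],[0,0,0,0,0,0,0],[0,0,0,0,0,0,0],[0,0,0,0,0,0,0],[0,0,0,0,0,0,0],[0,-0.01,0,0,0,0,0],[0,-0.05,0,0,0,0,0],[0,-0.12,0,0,0,0,0]]]'; python3 -m crank '[[[0,-0.08,0,0,0,0,0],[0,-0.16,0.0,0,0,0,0],[0,-0.2,0.06,-0.04,0,0,0],[0,-0.2,0.12,-0.1,0,0,0],[0,-0.2,0.2,-0.15,0,0,0],[0,-0.2,0.26,-0.2,0,0,0],[0,-0.2,0.3,-0.23,0,0,0],[0,-0.2,0.32,-0.25,0,0,0]]]'; python3 - <<'E'
from h import *
to(*WB[3],.13)
im=read_camera("side")[:,:,::-1];t=read_camera("top")[:,:,::-1]
cv2.imwrite("pics/s8.png",np.hstack([cv2.resize(im[120:300,180:380],None,fx=2,fy=2.5,interpolation=3),cv2.resize(t[160:310,165:365],None,fx=2,fy=3,interpolation=3)]))
E
```

```text
time_s: 19.12
tcp_pos: [0.449, -0.2494, 0.0887]
tool_rot: [-0.472, -0.523, -0.476, 0.527]
ft_force: [-0.3, 0.3, 0.3]
gripper_width: 0.0709
time_s: 19.78
tcp_pos: [0.6248, -0.1377, 0.1878]
tool_rot: [-0.473, -0.523, -0.477, 0.524]
ft_force: [0.0, 0.2, 0.1]
gripper_width: 0.0869
t 19.78 shift [ 0.115  0.012 -0.005] turn [ 0.001  -0.0005  0.0009] tcp [ 0.6248 -0.1377  0.1878] w 0.0869 F [0.  0.2 0.1]
```

View pics/s8.png

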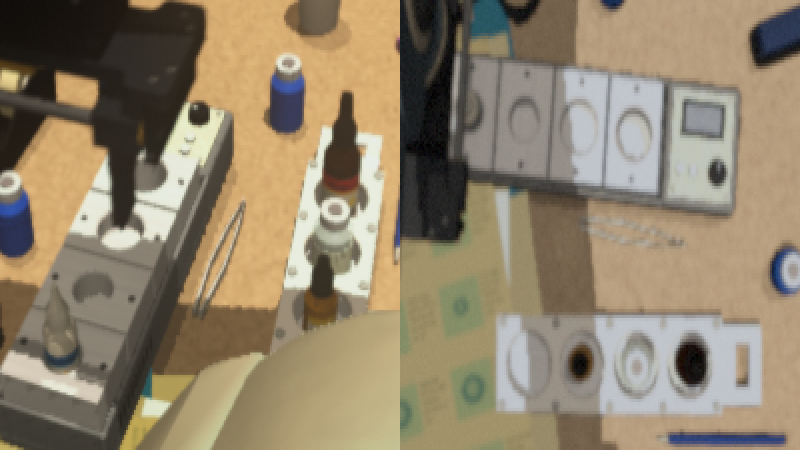

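Amber, vial and oil all stand upright in holes 1–3 (left crop (343,165), (333,235), (320,300); right crop (692,362), (636,362), (580,362)). Pick the white bottle.

```bash
python3 -m crank '[[[0,0,0.006,-0.003,0.001,0,0.001],[0,0,0.012,-0.005,0.001,0,0.001],[0,0.02,0.012,-0.005,0.001,0,0.001],[0,0.05,0.012,-0.005,0.001,0,0.001],[0,0.08,0.012,-0.005,0.001,0,0.001],[0,0.105,0.012,-0.005,0.001,0,0.001],[0,0.115,0.012,-0.005,0.001,0,0.001],[0,0.115,0.012,-0.005,0.001,0,0.001]]]'; python3 -c "
from h import *
to(*WB[3],.073)"
```

```text
time_s: 20.55
tcp_pos: [0.6272, -0.1372, 0.128]
tool_rot: [-0.471, -0.525, -0.475, 0.526]
ft_force: [-0.2, 0.4, 0.2]
gripper_width: 0.0871
t 20.55 shift [ 0.11   0.007 -0.004] turn [-0.0001 -0.0003  0.0007] tcp [ 0.6272 -0.1372  0.128 ] w 0.0871 F [-0.2  0.4  0.2]
```

```bash
python3 -m crank '[[[0,0.03,0.003,-0.004,0,0,0],[0,0.06,0.005,-0.004,0,0,0],[0,0.085,0.005,-0.004,0,0,0],[0,0.1,0.005,-0.004,0,0,0],[0,0.107,0.005,-0.004,0,0,0],[0,0.107,0.005,-0.004,0,0,0],[0,0.107,0.005,-0.004,0,0,0],[0.3,0.107,0.005,-0.004,0,0,0]]]'; python3 -m crank '[[[1,0,0,0,0,0,0],[1,0,0,0,0,0,0],[1,0,0,0,0,0,0],[1,0,0,0,0,0,0],[1,0,0,0,0,0,0],[1,0,0,0,0,0,0],[1,0,0,0,0,0,0],[1,0,0,0,0,0,0]]]'; python3 -m crank '[[[1,0,0,0,0,0,0],[1,0,0,0,0,0,0],[1,0,0,0,0,0,0],[1,0,0,0,0,0,0],[1,-0.03,0,0,0,0,0],[1,-0.08,0,0,0,0,0],[1,-0.12,0,0,0,0,0],[1,-0.14,0,0,0,0,0]]]';python3 -c "
from h import *
to(*RK[3],.145);"
```

```text
time_s: 21.22
tcp_pos: [0.6304, -0.1353, 0.0754]
tool_rot: [-0.472, -0.525, -0.474, 0.526]
ft_force: [-0.0, 0.3, -0.1]
gripper_width: 0.0848
time_s: 21.88
tcp_pos: [0.6304, -0.1353, 0.0753]
tool_rot: [-0.472, -0.525, -0.474, 0.526]
ft_force: [1.1, -0.0, 0.4]
gripper_width: 0.035
time_s: 22.55
tcp_pos: [0.6319, -0.1354, 0.148]
tool_rot: [0.473, 0.526, 0.473, -0.525]
ft_force: [0.5, 0.4, -0.9]
gripper_width: 0.0245
t 22.55 shift [ 0.005 -0.344  0.152] turn [-0.0001 -0.0003 -0.0001] tcp [ 0.6319 -0.1354  0.148 ] w 0.0245 F [ 0.5  0.4 -0.9]
```

```bash
python3 -m crank '[[[1,0,-0.04,0.018,0,0,0],[1,0,-0.1,0.046,0,0,0],[1,0,-0.16,0.075,0,0,0],[1,0,-0.22,0.103,0,0,0],[1,0.004,-0.27,0.125,0,0,0],[1,0.005,-0.31,0.143,0,0,0],[1,0.005,-0.34,0.152,0,0,0],[1,0.005,-0.342,0.152,0,0,0]]]'; python3 - <<'E'
from h import *
to(*RK[3],.042)
im=read_camera("side")[:,:,::-1];cv2.imwrite("pics/s9.png",cv2.resize(im[120:290,220:420],None,fx=3.5,fy=3.5,interpolation=3))
E
```

```text
time_s: 23.22
tcp_pos: [0.4499, -0.1943, 0.1445]
tool_rot: [-0.471, -0.526, -0.473, 0.527]
ft_force: [-0.5, 0.6, -0.4]
gripper_width: 0.0243
t 23.22 shift [ 0.205  0.006 -0.003] turn [-0.0006 -0.0001  0.0005] tcp [ 0.4499 -0.1943  0.1445] w 0.0243 F [-0.5  0.6 -0.4]
```

View pics/s9.png

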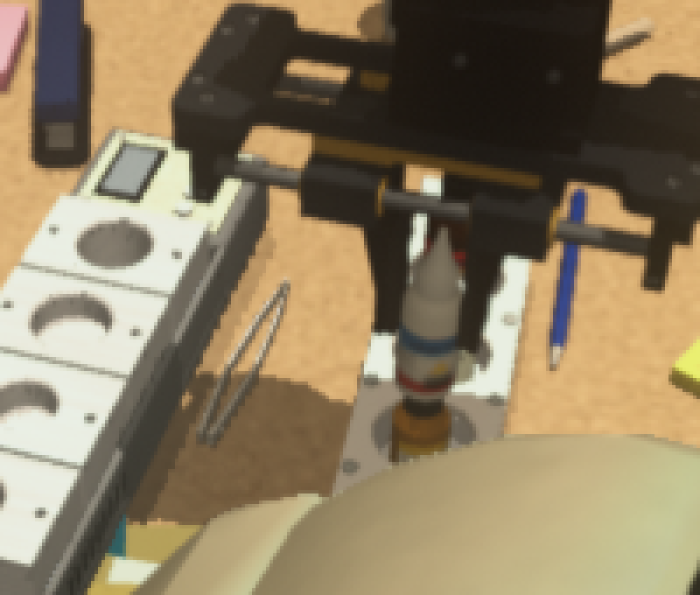

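White is held upright (crop (430,320)) and the oil bottle is in hole 3 (420,430). Lower.

```bash
python3 -m crank '[[[1,0.04,0.003,-0.003,0,0,0],[1,0.09,0.003,-0.003,0,0,0],[1,0.13,0.003,-0.003,0,0,0],[1,0.165,0.003,-0.003,0,0,0],[1,0.19,0.003,-0.003,0,0,0],[1,0.2,0.003,-0.003,0,0,0],[1,0.205,0.003,-0.003,0,0,0],[1,0.205,0.003,-0.003,0,0,0]]]'; python3 -m crank '[[[1,0.001,-0.004,0.002,0,0,0],[1,0.002,-0.004,0.002,0,0,0],[1,0.003,-0.004,0.002,0,0,0],[1,0.004,-0.004,0.002,0,0,0],[1,0.005,-0.004,0.002,0,0,0],[1,0.006,-0.004,0.002,0,0,0],[1,0.007,-0.004,0.002,0,0,0],[1,0.007,-0.004,0.002,0,0,0]]]'; python3 -c "
from h import *
to(*RK[3],.038)"
```

```text
time_s: 23.93
tcp_pos: [0.4545, -0.1917, 0.0422]
tool_rot: [0.472, 0.526, 0.473, -0.526]
ft_force: [-0.6, 0.9, -0.0]
gripper_width: 0.024
time_s: 24.6
tcp_pos: [0.4523, -0.1925, 0.0387]
tool_rot: [0.472, 0.526, 0.473, -0.526]
ft_force: [0.5, -0.1, -0.2]
gripper_width: 0.0243
t 24.6 shift [0.001 0.001 0.   ] turn [-0.0003 -0.0003  0.0001] tcp [ 0.4523 -0.1925  0.0387] w 0.0243 F [ 0.5 -0.1 -0.2]
```

```bash
python3 -m crank '[[[1,0.001,0,0,0,0,0],[1,0.002,0,0,0,0,0],[1,0.003,0,0,0,0,0],[1,0.004,0,0,0,0,0],[1,0.004,0,0,0,0,0],[1,0.004,0,0,0,0,0],[1,0.004,0,0,0,0,0],[1,0.004,0,0,0,0,0]]]'
```

```text
time_s: 25.27
tcp_pos: [0.4527, -0.1926, 0.0379]
tool_rot: [0.472, 0.526, 0.473, -0.526]
ft_force: [-2.2, 1.0, 11.6]
gripper_width: 0.024
```

Contact. Release, rise and clear away for a last look.

```bash
python3 -m crank '[[[0,0,0,0,0,0,0],[0,0,0,0,0,0,0],[0,0,0,0,0,0,0],[0,0,0,0,0,0,0],[0,0,0,0,0,0,0],[0,-0.01,0,0,0,0,0],[0,-0.05,0,0,0,0,0],[0,-0.12,0,0,0,0,0]]]'; python3 -m crank '[[[0,-0.08,0,0,0,0,0],[0,-0.16,0.0,0,0,0,0],[0,-0.24,0.0,0,0,0,0],[0,-0.24,0.08,0,0,0,0],[0,-0.24,0.16,0,0,0,0],[0,-0.24,0.24,0,0,0,0],[0,-0.24,0.3,0,0,0,0],[0,-0.24,0.32,0,0,0,0]]]'; python3 - <<'E'
from h import *
to(*WB[3],.2)
im=read_camera("side")[:,:,::-1];t=read_camera("top")[:,:,::-1]
cv2.imwrite("pics/s10.png",np.hstack([cv2.resize(im[120:260,270:400],None,fx=3,fy=3,interpolation=3),cv2.resize(t[240:310,210:350],None,fx=2.9,fy=6,interpolation=3)]))
E
```

```text
time_s: 25.93
tcp_pos: [0.45, -0.1918, 0.096]
tool_rot: [-0.47, -0.525, -0.476, 0.527]
ft_force: [1.0, -0.5, -0.5]
gripper_width: 0.0694
time_s: 26.6
tcp_pos: [0.6138, -0.2089, 0.2146]
tool_rot: [0.47, 0.526, 0.475, -0.525]
ft_force: [0.4, 0.1, -0.6]
gripper_width: 0.087
t 26.6 shift [ 0.03   0.018 -0.149] turn [-0.0001 -0.0008  0.0008] tcp [ 0.6138 -0.2089  0.2146] w 0.087 F [ 0.4  0.1 -0.6]
```

View pics/s10.png

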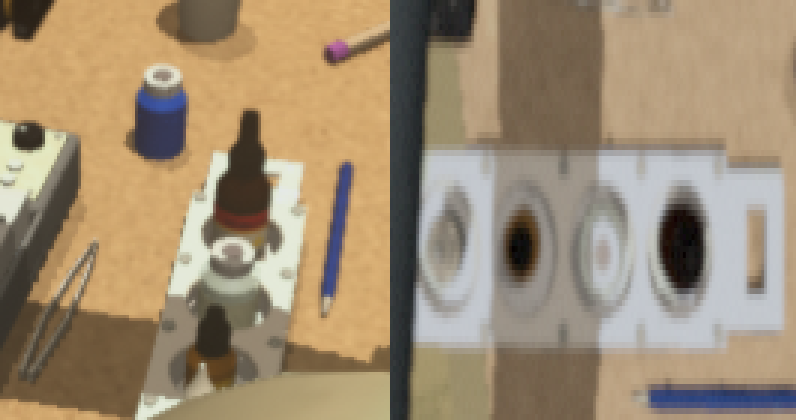

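All four are in the rack in order. From the tab in the top crop: amber (682,245), vial (603,250), oil (522,250), white (448,245). The white nozzle tip shows above the microscope at side (338,244). I'll check that tip against an upright bottle.

```bash
python3 -c "
from h import *
print(proj('side',[[.4527,-.1928,.087]]),proj('top',[[.4527,-.1928,.087],[.4527,-.1928,.03]]))
im=read_camera('side')[:,:,::-1];t=read_camera('top')[:,:,::-1]
cv2.imwrite('pics/s11.png',np.hstack([cv2.resize(im[225:265,315:365],None,fx=8,fy=8,interpolation=3),cv2.resize(t[265:305,205:255],None,fx=8,fy=8,interpolation=3)]))"
```

```text
[[337.22244527 242.23915542]] [[226.13487754 282.28215694]
 [228.97164052 280.90397623]]
```

View pics/s11.png

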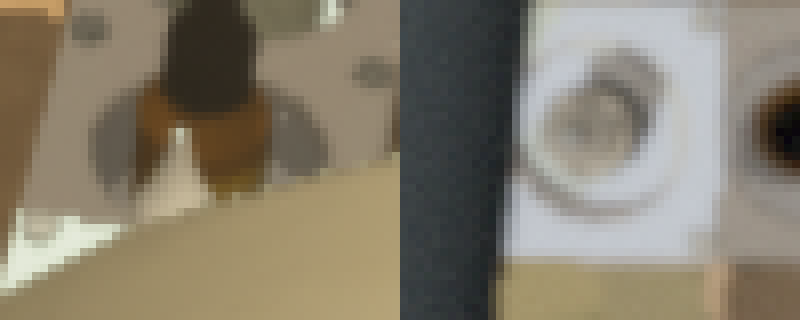

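The white tip is at side (337.3, 241), against a prediction of (337.2, 242.2) for an upright bottle. It stands upright in hole 4, so I'm handing in.

```bash
python3 -c "
from rig import *
print(sense()['time_s'],sign_off())"
```

```text
the job is handed in; nothing more can be done
26.8 None
```

All four bottles are in the bench rack in the bath's order: amber in the hole nearest the grip tab, then vial, oil and white. I handed the job in at 26.8 s with the gripper clear of everything.

- **Placing:** each bottle made contact with the base plate at 5–12 N, within about 1 mm of the expected height, before I released it. No bottle tipped on the way, and the blue look-alikes were not touched.
- **Last checks:** the last two looks showed all four upright, one to a hole. The microscope hides most of the white bottle in the side view. Its nozzle tip was about 1 pixel from where an upright bottle's should be, and the top view agreed.
- **Disagreements:**
  - The two-view heights read about 2–4 mm above the text's figures.
  - While held, the oil bottle seemed to lean a few degrees, and the gripper read 25 mm on its 27 mm body. It stood upright once released.

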